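# Slide a square culture dish into the plate scanner and start the scan

### The arm

A 7-joint arm with a two-finger parallel gripper is mounted at the origin on the work surface. World frame = base frame: x ahead of the robot, y to its left, z up, the work surface at z = 0. Lengths are in m, angles in rad, forces in N, time in s.
With the tool pointing down it reaches from about 0.4 to 0.85 m from the base axis. Payload 10.4 kg.
Tool frame: the origin (TCP) lies between the finger pads; the fingertips stand 22 mm ahead of it and the grasp point (between the pads) lies 3 mm ahead of it (r.nose_length is the distance from the TCP to the fingertips, in m); z points along the fingers, y is the line along which they close (so a half turn about z gives the same grasp; the last joint's range is limited). The gripper opens to 87 mm and grips with 3 to 60 N. Pads are 19 mm wide; open, the fingers measure 117 mm over their backs; the gripper's body (75 mm by 190 mm) begins 51 mm behind the grasp point.
Start: joints at [1.202, 0.332, -0.065, 1.46, 0.022, 1.35, -0.088], TCP at [0.212, -0.588, 0.245] pointing down, gripper open.
Joint ranges: [-2.6, 2.6], [-0.5, 2.12], [-1.47, 1.34], [0.16, 2.42], [-1.27, 4.41], [0.06, 2.06], [-2.6, 2.6]. Speed limits (rad/s): [2.22, 2.22, 2.79, 2.79, 3.14, 3.14, 3.14].

### API

Orientations are given as a unit quaternion [x, y, z, w].
In Python, from bench import readout, cams, r gives the robot as it stands. The module is installed in compiled form; this text tells all that it offers.
- The arm moves only by the tool step_arm, never from a script. Its argument "deltas" is a list that holds one entry, the list of rows, each a list of 7 numbers: the turn, a rotation vector about the tool's x, y, z in rad, then the shift along the tool's x, y, z in m, then the opening in per cent of the stroke, from 0 (shut) to 100 (fully open). A call has 1 to 20 rows; each row is the pose to reach, as a shift and turn from the pose commanded when the call began, along the tool's axes at that moment; what a row does not reach only later rows make up. A row lasts 1/8 s, in which the tool goes at most 62.5 mm and 10.7 degrees, less where a joint would pass 70% of its speed; a pose out of reach is approached as far as the arm can. A call with a gripper value outside its range is refused whole. The fingers move at their own pace and stop on an object; "squeeze" is the grip in N (left out, the last holds). Time passes only in rows, so rows that repeat a pose let the fingers close. It gives the time, the measured TCP pose, the force, the opening and the grip force at its end, in the units of the state.
- readout.read_state(): the state, without advancing time (a new reading comes with each control period).
- cams.camera(name): name is "scene" or "top" or "wrist"; returns a dict with "img" (420x560x3 uint8, red, green, blue), "fx", "fy", "cx", "cy" (pixels), "origin" and "rotation" of the camera in the world; the wrist camera has in their place "T_tool_cam" (4x4, takes a point from camera to tool coordinates, whose origin is the TCP and whose axes are the flange's). Camera axes: x right, y up, looking along -z (the intrinsics and any distortion apply to the point x, -y, -z); pixel columns grow to the right and rows downward; lengths in m; the calibration is good to about 2 mm. A picture is of the moment at which its call begins: read the wrist's pose just before it. There is no depth.
- r.close_job(): hands the job in; it is judged then, once.
The state is a dict: "time": time; "joint_positions": joint angles; "joint_vel": joint speeds; "joint_torque": joint torques, N m; "ee_pos": TCP position; "eef_rot": TCP orientation; "ft_force": force on the tool from outside, world axes, zero at the start; "torque": the same for the moment, N m; "width": finger opening in m; "grip_force": force on a finger pad.
Only numpy, scipy, OpenCV 4.12 (cv2) and the standard library are available. Lean on these libraries where they do the work, as an engineer would, in place of code of your own. Each camera call takes 0.05 s, during which the arm holds its last target. There are 200 camera calls.

### The job

Turn the square culture dish on the scanner's steel deck until its sides are square to the scanner's bay, then slide it along the deck between the flared jaws until it is fully home against the stop inside, keeping it flat on the deck all the way and never lifting it. Then press the START key, the largest key of the membrane pad and the one nearest the bay, firmly until it gives, and let go. Leave the two small keys and all the other things on and round the deck alone.

Things in the scene. Friction and masses are not known exactly. Their poses are not given: they have to be found in the camera images.
- dish_centre (a point): centre (half-way up) of the square lidded culture dish, 100 x 100 x 20 mm tall, about 0.14 kg, clear plastic over amber-coloured agar, one rigid piece. x and y run square to its sides, z up; same all four ways round. It lies flat on the deck at any angle, in front of the bay or to its left or right. Too wide to grasp across; it slides easily (under 3 N)
- scanner: the plate scanner, fixed to the bench: a flat steel loading deck, top 18 mm above the bench, x = -310 to 0 mm, y = -250 to 250 mm of its frame, 5 mm high rim at left, right and front; behind it (x = 0 to 225 mm) a low light-grey housing, 480 mm wide. Origin: under the middle of the bay's mouth, at bench level; x points into the bay (away from the robot at yaw 0), y left, z up
- bay_mouth (a point): middle of the bay's mouth, on the deck, in the front face of the housing; axes as the scanner. The housing's front edge is 72 mm above the bench; its top slopes up backwards at 15 degrees to 106 mm. Two low jaws, 16 mm tall, stand out 20 mm in front of the mouth, flaring from the bay's width to 122 mm apart at their tips
- bay_home (a point): where the dish's centre is when fully home: 15 mm inside the mouth (scanner x = 15 mm), 10 mm above the deck; axes as the scanner. The bay is a straight-sided slot, 106 mm wide, 34 mm high and 65 mm deep to a flat stop, its floor level with the deck; a home dish sticks 35 mm out of the mouth
- start_key_top (a point): middle of the top of the START key on the sloping panel, right of the bay's middle as the robot sees it: a grey key 42 mm wide (y) and 30 mm (x), proud of the foil by 3 mm. z points out of the panel, square to it (tilted 15 degrees from upright towards the robot); x points up the slope.
- start_key (a joint): how far START is pressed, in m: 0 at rest, 0.002 at its end stop. A membrane key: it starts to give at 1.8 N, registers when pressed past 0.0013 m (about 4.5 N) and bottoms at 6 N. It springs back.
- back_key (a joint): how far the first small key (20 x 16 mm, 60 mm to the right of START) is pressed, in m; leave it alone.
- menu_key (a joint): how far the second small key (20 x 16 mm, 100 mm to the right of START) is pressed, in m; leave it alone.
- round_dishes: stack of two round culture dishes, 90 mm across, 32 mm tall, on the deck; origin in the middle of its underside. Leave it where it stands.
- tube_rack: white microtube rack with tubes, 50 mm (its x) by 112 mm (its y), 51 mm tall to the caps, on the deck; origin in the middle of its underside. Leave it where it stands.
- timer: white bench timer lying on the deck near its front right corner, 45 mm (its x) by 66 mm (its y), 20 mm tall; origin in the middle of its underside. Leave it.
- marker: marker pen lying on the deck near its front left corner, 118 mm long (its y), 12 mm thick; origin in the middle of its underside. Leave it.
- reagent_bottle: amber bottle, 70 mm across, about 150 mm tall, on the bench to the left of the scanner; origin in the middle of its underside. Leave it.
- ethanol_bottle: white bottle, 60 mm across, about 155 mm tall, on the bench to the right of the scanner; origin in the middle of its underside. Leave it.
- tip_box: blue pipette-tip box with clear lid, 85 mm (its x) by 120 mm (its y), 72 mm tall, on the bench at the left; origin in the middle of its underside. Leave it.
Mind the look-alikes: they are no part of the job. Leave any red or yellow look-alike of the part that bears dish_centre alone.

How it is judged:
By the outcome, as a careful person would: the job done as asked, in the order asked, and still so for the second after the job is handed in, with the robot touching nothing.
It also fails if it takes over 64 s, if anything falls off the work surface, if the arm or the gripper's body presses on something with over 40 N, if the wrist force passes 120 N, or if a joint passes its speed limit or range.

## Working session

There is one attempt and no reset: what is moved stays moved. The work goes in short steps, Python scripts to look and compute and a tool call to move; the robot and the scene stay as the last step left them, time stands still between calls to the robot, and variables do not carry over. Pictures are saved under pics/ and viewed, at most 10 in all, crops included, and the job is handed in when it is done.

Besides the shell and the picture viewer there is one more tool, called as name(argument=value, ...) on one line, values as JSON. step_arm: Moves the arm, as the interface text tells. Its arguments: {"type":"object","properties":{"deltas":{"type":"array"},"squeeze":{"type":"number"}},"required":["deltas"]}

```bash
mkdir -p pics
python3 - <<'E'
from bench import readout,cams,r
import cv2,numpy as np
s=readout.read_state();print({k:np.round(v,3) for k,v in s.items()})
for n in("top","scene"):
    c=cams.camera(n);cv2.imwrite(f"pics/{n}0.png",c["img"][:,:,::-1])
    print(n,{k:np.round(v,4).tolist() for k,v in c.items() if k!="img"})
c=cams.camera("wrist");print({k:np.round(v,4).tolist() for k,v in c.items() if k!="img"},r.nose_length)
E
```

```text
{'time': np.float64(0.0), 'joint_positions': array([ 1.202,  0.333, -0.065,  1.461,  0.022,  1.35 , -0.088]), 'joint_vel': array([ 0.   , -0.001, -0.   ,  0.001,  0.001, -0.   , -0.   ]), 'joint_torque': array([ 1.0000e-03, -6.2325e+01,  2.5000e-02, -3.8990e+01, -6.1000e-02,
        4.0000e-02,  0.0000e+00]), 'ee_pos': array([ 0.212, -0.588,  0.244]), 'eef_rot': array([ 0.985,  0.172, -0.   , -0.001]), 'ft_force': array([ 0.276, -0.393, -0.321]), 'torque': array([-0.025, -0.027,  0.042]), 'grip_force': np.float64(0.0), 'width': np.float64(0.087)}
top {'fx': 485.2673, 'fy': 485.2673, 'cx': 284.8402, 'cy': 207.6011, 'origin': [0.1819, 0.0073, 1.4216], 'rotation': [-0.0782, 0.0809, 0.7216, -0.6831]}
scene {'fx': 520.1865, 'fy': 520.1865, 'cx': 272.2627, 'cy': 213.8734, 'origin': [1.4256, -0.5574, 1.5236], 'rotation': [0.2782, 0.161, 0.4682, 0.8231]}
{'fx': 291.4669, 'fy': 291.4669, 'cx': 277.8819, 'cy': 210.1902, 'T_tool_cam': [[-0.0001, 0.9663, 0.2572, 0.0698], [1.0, -0.0002, 0.001, -0.0008], [0.001, 0.2572, -0.9663, -0.1405], [0.0, 0.0, 0.0, 1.0]]} 0.022
```

View pics/top0.png

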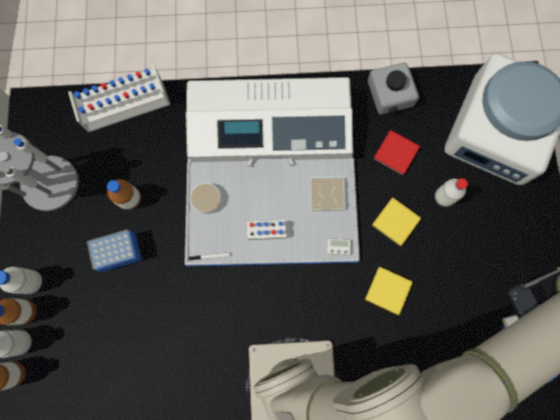

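View pics/scene0.png

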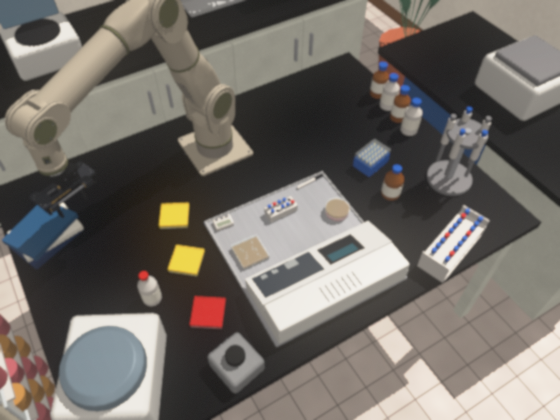

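Top view: the dish is the amber square at (328,193). Candidates that could be taken for it are the round dishes at (206,197), red square at (397,152), and yellow squares at (397,221) and (389,290). I choose the clear amber square on the deck. The bay mouth is near (271,160), and START is the key at about (298,145). I'll check this in a close crop.

```bash
cat > h.py <<'E'
import numpy as np,cv2
from scipy.spatial.transform import Rotation as R
from bench import readout,cams,r
def cam(n):
    s=readout.read_state();c=cams.camera(n)
    if n=="wrist":
        T=np.eye(4);T[:3,:3]=R.from_quat(s["eef_rot"]).as_matrix();T[:3,3]=s["ee_pos"];T=T@c["T_tool_cam"]
        c["o"],c["R"]=T[:3,3],T[:3,:3]
    else: c["o"],c["R"]=np.array(c["origin"]),R.from_quat(c["rotation"]).as_matrix()
    return c
def ray(c,u,v,z):
    d=c["R"]@np.array([(u-c["cx"])/c["fx"],-(v-c["cy"])/c["fy"],-1]);return c["o"]+d*(z-c["o"][2])/d[2]
def proj(c,p):
    q=c["R"].T@(np.array(p)-c["o"]);return np.array([c["cx"]-c["fx"]*q[0]/q[2],c["cy"]+c["fy"]*q[1]/q[2]])
def crop(c,x0,x1,y0,y1,k,name):
    cv2.imwrite(name,cv2.resize(c["img"][y0:y1,x0:x1,::-1],None,fx=k,fy=k,interpolation=cv2.INTER_CUBIC))
E
python3 - <<'E'
from h import *
c=cam("top");crop(c,180,365,70,270,3,"pics/c1.png")
for n,u,v,z in[("dish",328,193,.038),("mouth",271,160,.018),("deckFL",186,263,.02),("deckFR",358,262,.02),("deckBL",188,159,.018),("deckBR",356,157,.018),("round",206,197,.05)]:print(n,ray(c,u,v,z).round(3))
E
```

```text
dish [ 0.536 -0.136  0.038]
mouth [0.654 0.027 0.018]
deckFL [0.355 0.287 0.02 ]
deckFR [ 0.33  -0.209  0.02 ]
deckBL [0.671 0.279 0.018]
deckBR [ 0.649 -0.231  0.018]
round [0.54  0.221 0.05 ]
```

View pics/c1.png

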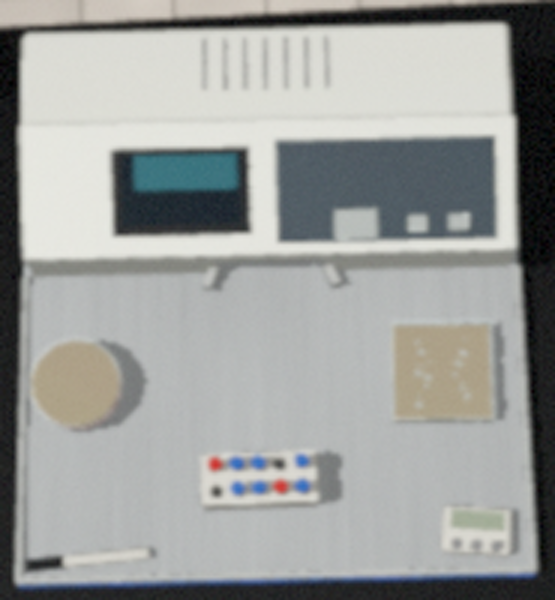

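The crop confirms the choice: amber square dish with corners near (393,325), (492,322), (494,418), (394,419). The jaws are at (210,278) and (335,275), START at (356,224), and the small keys at (417,223) and (459,221). Next I fit the scanner and dish poses.

```bash
cat > fit.py <<'E'
from h import *
from scipy.optimize import least_squares
def fit2(c,pts,x0):
    P=np.array([p[0] for p in pts],float)/1000;U=np.array([p[1] for p in pts],float)
    def f(q):
        w=R.from_euler('z',q[2]).apply(P)+[q[0],q[1],0]
        return np.concatenate([proj(c,a)-u for a,u in zip(w,U)])
    s=least_squares(f,x0,loss='soft_l1');return s.x,f(s.x).reshape(-1,2)
E
python3 - <<'E'
from fit import *
c=cam("top")
k=lambda x,y:(180+(x-1)/3,70+(y-1)/3)
S=[((0,240,72),k(22,261)),((0,-240,72),k(519,247)),((127,240,106),k(20,125)),((127,-240,106),k(518,116)),((225,240,106),k(22,36)),((225,-240,106),k(510,23)),((-310,250,23),k(17,585)),((-310,-250,23),k(537,572))]
q,e=fit2(c,S,[.65,.03,0]);print("scanner",q.round(4),e.round(1).tolist())
D=[((50,50,38),k(393,325)),((50,-50,38),k(492,322)),((-50,-50,38),k(495,418)),((-50,50,38),k(394,420))]
d,e=fit2(c,D,[.54,-.13,0]);print("dish",d.round(4),e.round(1).tolist())
Rz=R.from_euler('z',q[2])
o=np.array([q[0],q[1],0])
L=lambda p:Rz.inv().apply(np.array(p)-o)
print("dish in scanner",L([d[0],d[1],.028]).round(4),np.degrees(d[2]-q[2]))
# start: intersect ray with panel plane z=.075+x*tan15
from scipy.optimize import brentq
for n,p in(("start",(356,224)),("back",(417,223)),("menu",(459,221)),("jawL",None),("jawR",None),("round",None),("rack",None)):
    if p:
        g=lambda z:(lambda a:a[2]-.075-a[0]*np.tan(np.radians(15)))(L(ray(c,*k(*p),z)))
        z=brentq(g,.06,.13);w=ray(c,*k(*p),z);print(n,w.round(4),L(w).round(4))
for n,p,z in(("jawL",(206,284),.034),("jawR",(342,281),.034),("round",(78,383),.05),("rackTL",(202,458),.06),("rackTR",(317,452),.06),("rackBR",(319,500),.06),("timerTL",(446,507),.038),("timerTR",(514,507),.038)):print(n,L(ray(c,*k(*p),z)).round(3))
E
```

```text
scanner [ 0.6515  0.0284 -0.0316] [[0.9, 0.1], [-0.7, 1.0], [0.3, 0.2], [-1.2, -0.5], [0.3, -0.9], [-0.3, -0.2], [0.1, 0.0], [0.3, 0.4]]
dish [ 0.5353 -0.1345 -0.0434] [[-0.5, -0.9], [0.2, -0.2], [0.5, 0.6], [-0.1, 0.3]]
dish in scanner [-0.111  -0.1665  0.028 ] -0.6772796470692707
start [ 0.6758 -0.0559  0.0822] [ 0.0269 -0.0835  0.0822]
back [ 0.6736 -0.1153  0.0821] [ 0.0266 -0.1429  0.0821]
menu [ 0.6733 -0.1562  0.0824] [ 0.0276 -0.1838  0.0824]
jawL [-0.015  0.066  0.034]
jawR [-0.015 -0.07   0.034]
round [-0.118  0.19   0.05 ]
rackTL [-0.197  0.069  0.06 ]
rackTR [-0.194 -0.04   0.06 ]
rackBR [-0.24  -0.041  0.06 ]
timerTL [-0.246 -0.163  0.038]
timerTR [-0.248 -0.228  0.038]
```

```bash
cat > go.py <<'E'
import sys
from h import *
Q=np.array([.6515,.0284,-.0316])  # scanner x,y,yaw
Rs=R.from_euler('z',Q[2]);O=np.array([Q[0],Q[1],0])
toS=lambda p:Rs.inv().apply(np.array(p)-O)
toW=lambda p:Rs.apply(np.array(p))+O
def delta(sp,yawdeg=0,pitch=0):
    """delta to TCP at scanner point sp, tool x at yawdeg in scanner frame, z down"""
    s=readout.read_state();Rc=R.from_quat(s["eef_rot"])
    Rt=Rs*R.from_euler('z',yawdeg,degrees=True)*R.from_euler('x',180,degrees=True)
    return (Rc.inv()*Rt).as_rotvec().round(3),Rc.inv().apply(toW(sp)-s["ee_pos"]).round(4)
E
python3 - <<'E'
from go import *
print(delta([-.11,-.1,.245]), toW([-.11,-.1,.245]))
E
```

```text
(array([-0.001,  0.   ,  0.377]), array([ 0.4834, -0.3783, -0.0006])) [ 0.53839544 -0.06807465  0.245     ]
```

step_arm(deltas=[[[0,0,0.09,0.048,-0.038,0,100],[0,0,0.18,0.097,-0.076,0,100],[0,0,0.27,0.145,-0.113,0,60],[0,0,0.377,0.193,-0.151,0,60],[0,0,0.377,0.242,-0.189,0,60],[0,0,0.377,0.29,-0.227,0,60],[0,0,0.377,0.338,-0.265,0,60],[0,0,0.377,0.387,-0.303,0,60],[0,0,0.377,0.435,-0.34,0,60],[0,0,0.377,0.483,-0.378,0,60],[0,0,0.377,0.483,-0.378,0,60],[0,0,0.377,0.483,-0.378,0,60]]])

```text
time: 1.75
ee_pos: [0.538, -0.0691, 0.2443]
eef_rot: [1.0, -0.016, -0.0, 0.0]
ft_force: [0.1, 0.3, -0.0]
width: 0.0523
grip_force: 0.0
```

Run:
```python
from go import *
c=cam("wrist");cv2.imwrite("pics/w1.png",c["img"][:,:,::-1]);np.savez("w1.npz",**c)
for n,p in dict(tipL=(-.02,.061,.034),tipR=(-.02,-.061,.034),edgeL=(0,.24,.072),mouth=(0,0,.018),d1=(-.061,-.117,.038),start=(.027,-.083,.082)).items(): print(n,proj(c,toW(p)).round(1))
```

```text
tipL [137.1 113.5]
tipR [243.6 113.5]
edgeL [-61.8  90.1]
mouth [193.   96.5]
d1 [292.3 150.3]
start [259.6  58. ]
```

View pics/w1.png

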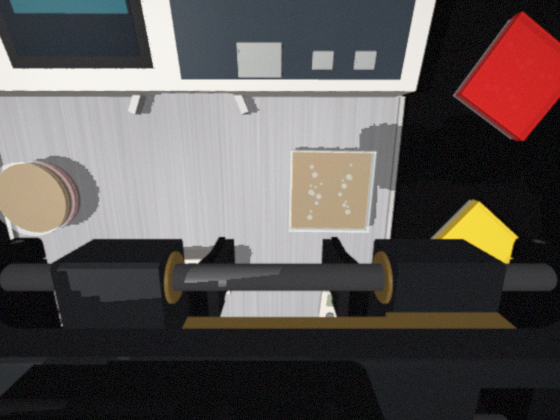

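The wrist view agrees with the fit: jaws at (136,104) and (242,104), dish corners near (291,151), (376,152), (369,231), (290,231), START at (259,60). I'll refine the dish and scanner angles with line fits.

Run:
```python
from go import *; from fit import fit2
z=np.load("w1.npz");c={k:z[k] for k in z.files}
im=c["img"].astype(float);g=im.sum(2)/3
# dish: amber mask
hsv=cv2.cvtColor(c["img"],cv2.COLOR_RGB2HSV)
m=((hsv[...,1]>60)&(hsv[...,0]<25)&(hsv[...,2]>100)).astype(np.uint8);m[:,:270]=0;m[:,400:]=0;m[236:]=0
P=cv2.findContours(cv2.morphologyEx(m,cv2.MORPH_CLOSE,np.ones((9,9))),0,2)[0];P=max(P,key=cv2.contourArea)[:,0].astype(float)
W=np.array([toS(ray(c,u,v,.033)) for u,v in P])[:,:2].astype(np.float32)*1000
print("dish rect scanner mm",cv2.minAreaRect(W))
# housing front top edge & key centre
for u in range(20,410,40):
    col=g[70:110,u]; i=np.argmin(np.diff(col));j=np.argmin(col[10:35])+10
    print(u,70+i+.5,70+j,end=" | ")
    print((toS(ray(c,u,70+i+.5,.072))*1000).round(1)[:2],(toS(ray(c,u,70+j,.018))*1000).round(1)[:2])
for v in (104,108,110):print(v,g[v,122:152].astype(int).tolist(),g[v,228:258].astype(int).tolist())
mk=(g>130).astype(np.uint8);mk[:38]=0;mk[78:]=0;mk[:,:215]=0;mk[:,395:]=0
n,l,st,ce=cv2.connectedComponentsWithStats(mk);print(st.tolist(),ce.round(1).tolist())
for u,v in ce[1:]: 
    p=toS(ray(c,u,v,.082))*1000;print(p.round(1))
```

```text
dish rect scanner mm ((-110.42200469970703, -163.64529418945312), (92.88182830810547, 92.57320404052734), 89.19330596923828)
20 90.5 94 | [ -0.4 158.1] [  2.8 203.6]
60 90.5 93 | [ -0.4 118. ] [  3.9 156.2]
100 90.5 92 | [-0.3 77.9] [  5. 109.]
140 90.5 102 | [-0.3 37.8] [-6.1 63.3]
180 90.5 91 | [-0.3 -2.2] [ 6.1 14.8]
220 90.5 92 | [ -0.3 -42.3] [  5.  -32.2]
260 90.5 94 | [ -0.3 -82.3] [  2.8 -79.1]
300 90.5 93 | [  -0.3 -122.4] [   3.9 -126.2]
340 90.5 94 | [  -0.3 -162.4] [   2.8 -173.3]
380 90.5 94 | [  -0.3 -202.4] [   2.8 -220.4]
104 [187, 183, 185, 185, 188, 186, 186, 199, 218, 226, 227, 226, 226, 226, 222, 174, 105, 83, 85, 83, 83, 81, 100, 110, 112, 110, 112, 112, 110, 119] [188, 193, 193, 194, 194, 192, 193, 192, 192, 204, 217, 222, 222, 222, 222, 222, 217, 172, 125, 117, 116, 115, 116, 117, 115, 115, 117, 128, 172, 193]
108 [184, 185, 184, 183, 187, 186, 204, 221, 227, 226, 228, 226, 227, 221, 164, 102, 84, 79, 84, 84, 89, 107, 115, 113, 111, 110, 110, 109, 120, 161] [192, 190, 193, 195, 196, 196, 192, 193, 190, 193, 197, 210, 219, 222, 222, 223, 222, 220, 197, 145, 114, 115, 115, 118, 118, 113, 113, 112, 123, 157]
110 [186, 184, 185, 183, 188, 191, 215, 227, 228, 227, 227, 226, 224, 196, 132, 87, 84, 82, 85, 85, 102, 109, 114, 114, 111, 112, 108, 110, 121, 157] [191, 191, 193, 193, 193, 195, 193, 194, 192, 190, 193, 197, 209, 221, 223, 222, 221, 220, 219, 196, 141, 112, 113, 117, 117, 115, 111, 115, 121, 142]
[[0, 0, 560, 420, 232893], [236, 42, 45, 36, 1527], [312, 51, 22, 19, 388], [354, 51, 22, 19, 392]] [[279.4, 211.0], [258.6, 59.4], [322.1, 59.9], [364.4, 59.9]]
[ 25.8 -82.   82. ]
[  25.4 -142.1   82. ]
[  25.4 -182.    82. ]
```

```bash
sed -i 's/.0284,-.0316/.0314,-.0316/' go.py
python3 - <<'E'
from go import *
print(delta([-.185,-.167,.045]),toS(readout.read_state()["ee_pos"]))
E
```

```text
(array([ 0.001,  0.   , -0.001]), array([-0.0743,  0.062 ,  0.1995])) [-0.11049312 -0.10492984  0.24437944]
```

step_arm(deltas=[[[0,0,0,-0.04,0.031,0,60],[0,0,0,-0.074,0.062,0,60],[0,0,0,-0.074,0.062,0.05,60],[0,0,0,-0.074,0.062,0.1,60],[0,0,0,-0.074,0.062,0.15,60],[0,0,0,-0.074,0.062,0.185,60],[0,0,0,-0.074,0.062,0.199,60],[0,0,0,-0.074,0.062,0.199,60],[0,0,0,-0.068,0.062,0.199,60],[0,0,0,-0.063,0.062,0.199,60],[0,0,0,-0.059,0.062,0.199,60]]])

```text
time: 3.18
ee_pos: [0.4778, -0.1291, 0.0462]
eef_rot: [1.0, -0.016, 0.0, 0.0]
ft_force: [-2.5, -0.3, 2.5]
width: 0.0525
grip_force: 1.1
```

step_arm(deltas=[[[0,0,0,0.004,0,0,60],[0,0,0,0.008,0,0,60],[0,0,0,0.012,0,0,60],[0,0,0,0.016,0,0,60],[0,0,0,0.02,0,0,60],[0,0,0,0.023,0,0,60],[0,0,0,0.025,0,0,60],[0,0,0,0.026,0,0,60],[0,0,0,0.026,0,0,60]]])

```text
time: 4.3
ee_pos: [0.5034, -0.1296, 0.0455]
eef_rot: [1.0, -0.016, 0.0, 0.0]
ft_force: [-1.0, -0.6, -0.6]
width: 0.0526
grip_force: 0.2
```

```bash
cat > dish.py <<'E'
from go import *
c=cam("wrist")
hsv=cv2.cvtColor(c["img"],cv2.COLOR_RGB2HSV)
m=((hsv[...,1]>60)&(hsv[...,0]<25)&(hsv[...,2]>100)).astype(np.uint8)
m=cv2.morphologyEx(m,cv2.MORPH_CLOSE,np.ones((9,9)))
for P in cv2.findContours(m,0,2)[0]:
    if cv2.contourArea(P)<1500: continue
    P=P[:,0].astype(float)
    W=np.array([toS(ray(c,u,v,.033)) for u,v in P])[:,:2].astype(np.float32)*1000
    print("rect",np.round(np.hstack(cv2.minAreaRect(W)),1),"bbox",W.min(0).round(1),W.max(0).round(1))
cv2.imwrite(f"pics/{sys.argv[1]}.png",c["img"][:,:,::-1])
s=readout.read_state();print("tcp scanner",(toS(s["ee_pos"])*1000).round(1),s["ft_force"].round(1),s["time"])
E
python3 dish.py w2
```

```text
rect [ -82.2 -166.4   92.5   93.1    0. ] bbox [-128.5 -213. ] [ -36.  -119.8]
tcp scanner [-142.9 -165.6   45.6] [ 0.3 -0.1  0.6] 4.35
```

step_arm(deltas=[[[0,0,0,-0.015,0,0,60],[0,0,0,-0.015,0,-0.05,60],[0,0,-0.18,-0.015,0.0,-0.1,60],[0,0,-0.36,0.01,0.03,-0.1,60],[0,0,-0.54,0.04,0.06,-0.1,60],[0,0,-0.72,0.061,0.073,-0.1,60],[0,0,-0.9,0.061,0.073,-0.1,60],[0,0,-1.08,0.061,0.073,-0.1,60],[0,0,-1.26,0.061,0.073,-0.1,60],[0,0,-1.44,0.061,0.073,-0.1,60],[0,0,-1.571,0.061,0.073,-0.1,60],[0,0,-1.571,0.061,0.073,-0.1,60],[0,0,-1.571,0.061,0.073,-0.1,60]]])

```text
time: 5.98
ee_pos: [0.5616, -0.2045, 0.1456]
eef_rot: [0.719, 0.695, -0.0, 0.0]
ft_force: [-0.1, 0.8, -1.5]
width: 0.0525
grip_force: 0.0
```

Run:
```python
from go import *
print(delta([-.082,-.239,.0455],90),readout.read_state()["joint_positions"].round(2))
```

```text
(array([-0.   ,  0.   , -0.002]), array([-0.0003,  0.0005,  0.1001])) [ 0.79  0.42 -0.64  1.63  0.27  1.18  0.05]
```

step_arm(deltas=[[[0,0,0,0,0,0.05,60],[0,0,0,0,0,0.085,60],[0,0,0,0,0,0.1,60],[0,0,0,0,0,0.1,60],[0,0,0,0.006,0,0.1,60],[0,0,0,0.01,0,0.1,60],[0,0,0,0.014,0,0.1,60],[0,0,0,0.018,0,0.1,60],[0,0,0,0.023,0,0.1,60],[0,0,0,0.029,0,0.1,60],[0,0,0,0.036,0,0.1,60],[0,0,0,0.044,0,0.1,60],[0,0,0,0.052,0,0.1,60],[0,0,0,0.06,0,0.1,60],[0,0,0,0.068,0,0.1,60],[0,0,0,0.075,0,0.1,60],[0,0,0,0.081,0,0.1,60],[0,0,0,0.086,0,0.1,60],[0,0,0,0.089,0,0.1,60],[0,0,0,0.09,0,0.1,60]]])

```text
time: 8.48
ee_pos: [0.5647, -0.1145, 0.0456]
eef_rot: [0.718, 0.696, -0.0, 0.0]
ft_force: [0.2, -1.1, 2.3]
width: 0.0523
grip_force: 1.1
```

```bash
python3 dish.py w3
```

```text
rect [ -40.2 -187.   200.8    9.7    0. ] bbox [-140.5 -191.9] [  60.2 -182.1]
rect [-83.1 -86.4  92.9  92.5   0. ] bbox [-129.6 -132.7] [-36.6 -40.2]
tcp scanner [ -82.1 -148.5   45.5] [ 1.1 -1.3 -0.2] 8.525
```

step_arm(deltas=[[[0,0,0,0.004,0,0,60],[0,0,0,0.009,0,0,60],[0,0,0,0.015,0,0,60],[0,0,0,0.022,0,0,60],[0,0,0,0.03,0,0,60],[0,0,0,0.038,0,0,60],[0,0,0,0.046,0,0,60],[0,0,0,0.054,0,0,60],[0,0,0,0.062,0,0,60],[0,0,0,0.069,0,0,60],[0,0,0,0.075,0,0,60],[0,0,0,0.08,0,0,60],[0,0,0,0.084,0,0,60],[0,0,0,0.086,0,0,60],[0,0,0,0.088,0,0,60],[0,0,0,0.088,0,0,60]]])

```text
time: 10.52
ee_pos: [0.5675, -0.0264, 0.0456]
eef_rot: [0.718, 0.696, 0.0, 0.0]
ft_force: [0.4, -0.7, -0.7]
width: 0.0522
grip_force: 0.0
```

step_arm(deltas=[[[0,0,0,-0.012,0,0,60],[0,0,0,-0.015,0,-0.05,60],[0,0,0.18,-0.015,0.0,-0.1,60],[0,0,0.36,-0.015,0.0,-0.12,60],[0,0,0.54,0.01,0.02,-0.12,60],[0,0,0.72,0.04,0.045,-0.12,60],[0,0,0.9,0.06,0.07,-0.12,60],[0,0,1.08,0.06,0.075,-0.12,60],[0,0,1.26,0.06,0.075,-0.12,60],[0,0,1.44,0.06,0.075,-0.12,60],[0,0,1.571,0.06,0.075,-0.12,60],[0,0,1.571,0.06,0.075,-0.12,60],[0,0,1.571,0.06,0.075,-0.12,60]]])

```text
time: 12.15
ee_pos: [0.6443, 0.0306, 0.1655]
eef_rot: [1.0, -0.014, -0.0, 0.0]
ft_force: [-0.2, 0.2, 0.4]
width: 0.0523
grip_force: 0.0
```

```bash
python3 dish.py w4; python3 -c "
from go import *
print(delta([-.155,0,.0455]))"
```

```text
rect [-113.6   -0.7   31.2  122.5    0.2] bbox [-129.4  -62. ] [-97.8  60.5]
rect [-52.    1.3  28.1  91.8   0.2] bbox [-66.2 -44.5] [-37.8  47.3]
tcp scanner [ -7.2  -0.9 165.5] [1.1 0.  0.7] 12.2
(array([ 0.   , -0.   ,  0.003]), array([-0.1478, -0.0013,  0.12  ]))
```

View pics/w4.png

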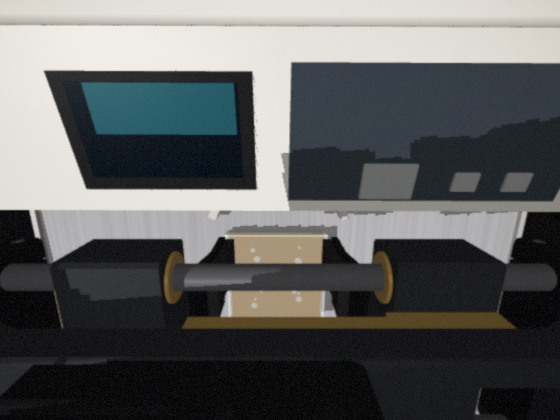

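Dish at columns 235–324 (centre 280) with jaw tips at (213,214) and (342,214), middle about 277. It is square and nearly centred. I overshot forward over the housing, clear of it. I'll go back behind the dish at height and look.

step_arm(deltas=[[[0,0,0.003,-0.05,-0.001,0,60],[0,0,0.003,-0.1,-0.001,0,60],[0,0,0.003,-0.148,-0.001,0,60],[0,0,0.003,-0.148,-0.001,0,60],[0,0,0.003,-0.148,-0.001,0,60]]])

```text
time: 12.82
ee_pos: [0.4971, 0.0364, 0.1661]
eef_rot: [1.0, -0.017, 0.001, 0.0]
ft_force: [0.3, 0.9, -0.0]
width: 0.052
grip_force: 0.0
```

```bash
python3 dish.py w5
python3 - <<'E'
from go import *
c=cam("wrist");g=c["img"].astype(int).sum(2)//3
for n,y in(("L",.07),("R",-.07)):
    u,v=proj(c,toW([-.017,y,.034])).round().astype(int);print(n,u,v);print(g[v,u-22:u+22].tolist())
E
```

```text
rect [-119.1  199.8   87.8   86.1   89.9] bbox [-162.1  155.9] [-76.  243.7]
rect [-82.8   1.8  93.8  92.4  89.9] bbox [-129.1  -45.1] [-36.5  48.6]
tcp scanner [-154.2    0.3  165.9] [-0.5 -0.8 -0.4] 12.875
L 196 50
[164, 159, 158, 160, 159, 157, 160, 155, 155, 158, 157, 160, 162, 159, 162, 161, 163, 160, 162, 164, 166, 162, 165, 160, 171, 176, 184, 190, 190, 193, 197, 193, 197, 191, 166, 112, 78, 75, 71, 74, 84, 96, 97, 94]
R 362 50
[169, 166, 168, 166, 160, 138, 124, 121, 124, 121, 143, 176, 191, 191, 191, 187, 189, 189, 177, 165, 141, 114, 99, 98, 97, 100, 103, 109, 115, 147, 163, 164, 161, 160, 163, 162, 166, 165, 164, 162, 161, 165, 171, 169]
```

View pics/w5.png

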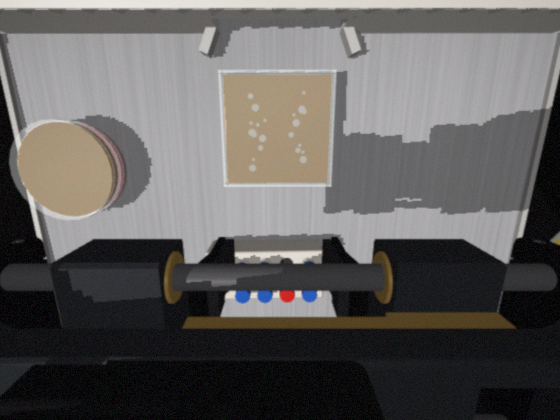

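Jaw tops are at (204,50) and (355,50), so mid column is 279.8. The dish centre is about column 277, 2 mm left of the bay axis and square, within the flare. I'll descend and push.

step_arm(deltas=[[[0,0,0,0,0,0.05,60],[0,0,0,0,0,0.1,60],[0,0,0,0,0,0.12,60],[0,0,0,0,0,0.12,60],[0,0,0,0.005,0,0.12,60],[0,0,0,0.009,0,0.12,60],[0,0,0,0.013,0,0.12,60],[0,0,0,0.018,0,0.12,60],[0,0,0,0.023,0,0.12,60],[0,0,0,0.028,0,0.12,60],[0,0,0,0.033,0,0.12,60],[0,0,0,0.038,0,0.12,60],[0,0,0,0.043,0,0.12,60],[0,0,0,0.048,0,0.12,60],[0,0,0,0.053,0,0.12,60],[0,0,0,0.057,0,0.12,60],[0,0,0,0.059,0,0.12,60],[0,0,0,0.06,0,0.12,60]]])

```text
time: 15.18
ee_pos: [0.5564, 0.0346, 0.0455]
eef_rot: [1.0, -0.017, -0.0, 0.0]
ft_force: [-2.7, 0.0, 1.4]
width: 0.0519
grip_force: 1.1
```

```bash
python3 dish.py w6
```

```text
rect [-38.9   1.3  93.2  84.8  89.9] bbox [-81.1 -45.4] [ 3.6 47.9]
tcp scanner [-95.1   0.2  45.5] [-0.5  0.8  0.3] 15.225
```

step_arm(deltas=[[[0,0,0,0.004,0,0,60],[0,0,0,0.008,0,0,60],[0,0,0,0.012,0,0,60],[0,0,0,0.016,0,0,60],[0,0,0,0.02,0,0,60],[0,0,0,0.024,0,0,60],[0,0,0,0.028,0,0,60],[0,0,0,0.032,0,0,60],[0,0,0,0.036,0,0,60],[0,0,0,0.039,0,0,60],[0,0,0,0.042,0,0,60],[0,0,0,0.044,0,0,60],[0,0,0,0.044,0,0,60]]])

```text
time: 16.85
ee_pos: [0.6006, 0.0331, 0.0456]
eef_rot: [1.0, -0.017, 0.0, -0.0]
ft_force: [0.2, -0.1, 0.7]
width: 0.0522
grip_force: 0.0
```

step_arm(deltas=[[[0,0,0,0.001,0,0,60],[0,0,0,0.002,0,0,60],[0,0,0,0.003,0,0,60],[0,0,0,0.003,0,0,60]]])

```text
time: 17.35
ee_pos: [0.6035, 0.033, 0.0456]
eef_rot: [1.0, -0.017, 0.0, 0.0]
ft_force: [-0.9, -0.1, 0.5]
width: 0.0522
grip_force: 0.5
```

```bash
python3 dish.py w7
```

```text
rect [-20.9   1.2  26.   93.1   0.2] bbox [-33.7 -45.3] [-7.7 47.8]
tcp scanner [-48.1   0.1  45.6] [-1.2  0.4  1.1] 17.4
```

step_arm(deltas=[[[0,0,0,0.001,0,0,60],[0,0,0,0.0015,0,0,60],[0,0,0,0.002,0,0,60],[0,0,0,0.002,0,0,60]]])

```text
time: 17.9
ee_pos: [0.6053, 0.0329, 0.0456]
eef_rot: [1.0, -0.017, 0.0, 0.0]
ft_force: [-1.9, -0.4, 1.2]
width: 0.0525
grip_force: 0.8
```

step_arm(deltas=[[[0,0,0,0.0005,0,0,60],[0,0,0,0.001,0,0,60],[0,0,0,0.001,0,0,60]]])

```text
time: 18.27
ee_pos: [0.6063, 0.0329, 0.0455]
eef_rot: [1.0, -0.017, -0.0, 0.0]
ft_force: [-3.1, 0.4, 1.5]
width: 0.0522
grip_force: 1.3
```

step_arm(deltas=[[[0,0,0,0.0005,0,0,60],[0,0,0,0.001,0,0,60],[0,0,0,0.001,0,0,60]]])

```text
time: 18.65
ee_pos: [0.6063, 0.0329, 0.0455]
eef_rot: [1.0, -0.017, -0.001, 0.0]
ft_force: [-8.0, -0.3, 6.8]
width: 0.0523
grip_force: 4.0
```

Fully home: the TCP stopped while force rose to 8 N. I'll back off, rise, close the fingers, then line up on START.

step_arm(deltas=[[[0,0,0,-0.005,0,0,60],[0,0,0,-0.015,0,0,60],[0,0,0,-0.02,0,-0.05,60],[0,0,0,-0.02,0,-0.11,0],[0,0,0,-0.02,0,-0.14,0],[0,0.13,0,-0.02,0.04,-0.14,0],[0,0.262,0,-0.02,0.085,-0.14,0],[0,0.262,0,-0.02,0.085,-0.14,0],[0,0.262,0,-0.02,0.085,-0.14,0]]])

```text
time: 19.77
ee_pos: [0.5843, -0.0511, 0.1859]
eef_rot: [0.991, -0.017, 0.131, 0.002]
ft_force: [-0.1, 0.5, 0.4]
width: 0.0028
grip_force: 0.0
```

```bash
cat > key.py <<'E'
from go import *; from scipy.optimize import brentq
c=cam("wrist");g=c["img"].astype(int).sum(2)//3
w=lambda u,v:(lambda z:toS(ray(c,u,v,z)))(brentq(lambda z:(lambda a:a[2]-.0751-a[0]*np.tan(np.radians(15)))(toS(ray(c,u,v,z))),.05,.16))
mk=((g>95)&(np.ptp(c["img"].astype(int),axis=2)<40)).astype(np.uint8)
n,l,st,ce=cv2.connectedComponentsWithStats(mk)
for s,e in zip(st,ce):
    if 200<s[4]<9000: print(s,e.round(1),(w(*e)*1000).round(1),(w(s[0],e[1])-w(s[0]+s[2],e[1])).round(4)[1])
K=np.array([.0258,-.085,.082]);print("pred",proj(c,toW(K)))
cv2.imwrite("pics/k1.png",c["img"][:,:,::-1])
s=readout.read_state();Rc=R.from_quat(s["eef_rot"])
nrm=np.array([-np.sin(np.radians(15)),0,np.cos(np.radians(15))])
Rt=Rs*R.from_euler('x',180,degrees=True)*R.from_euler('y',15,degrees=True)
print((Rc.inv()*Rt).as_rotvec().round(3),Rc.inv().apply(toW(K+nrm*.034)-s["ee_pos"]).round(4),s["joint_positions"].round(2))
E
python3 key.py
```

```text
[540   0  20  19 304] [550.5   7.7] [ 126.5 -300.3  109. ] 0.0158
[336 135  24  19 419] [347.  143.6] [  25.5 -145.2   81.9] 0.0212
[380 134  25  19 422] [392.1 143.4] [  25.4 -185.1   81.9] 0.0221Traceback (most recent call last):
  File "key.py", line 7, in <module>
    if 200<s[4]<9000: print(s,e.round(1),(w(*e)*1000).round(1),(w(s[0],e[1])-w(s[0]+s[2],e[1])).round(4)[1])
                                          ~^^^^
  File "key.py", line 3, in <lambda>
    w=lambda u,v:(lambda z:toS(ray(c,u,v,z)))(brentq(lambda z:(lambda a:a[2]-.0751-a[0]*np.tan(np.radians(15)))(toS(ray(c,u,v,z))),.05,.16))
                                              ~~~~~~^^^^^^^^^^^^^^^^^^^^^^^^^^^^^^^^^^^^^^^^^^^^^^^^^^^^^^^^^^^^^^^^^^^^^^^^^^^^^^^^^^^^^^^
    r = _zeros._brentq(f, a, b, xtol, rtol, maxiter, args, full_output, disp)
ValueError: f(a) and f(b) must have different signs
```

```bash
sed -i 's/200<s\[4\]<9000:/200<s[4]<3000 and e[0]<480 and e[1]>60:/' key.py; python3 key.py; python3 dish.py w8
```

```text
[ 257  127   48   35 1676] [280.5 144. ] [ 25.7 -85.4  82. ] 0.0425
[337 135  24  19 436] [348.1 144. ] [  25.6 -145.2   82. ] 0.0212
[381 135  25  19 441] [393.1 144. ] [  25.5 -185.    81.9] 0.0221
rect [-15.1   1.1  91.7  32.7  89.9] bbox [-31.4 -44.8] [ 1.3 46.9]
rect [  19.1 -365.2   92.8  103.8   57.6] bbox [ -47.5 -378.2] [  81.9 -299.3]
tcp scanner [-64.  -83.4 185.7] [-0.7  0.5 -0.7] 19.925Traceback (most recent call last):
  File "key.py", line 7, in <module>
    if 200<s[4]<3000 and e[0]<480 and e[1]>60: print(s,e.round(1),(w(*e)*1000).round(1),(w(s[0],e[1])-w(s[0]+s[2],e[1])).round(4)[1])
                                                                   ~^^^^
  File "key.py", line 3, in <lambda>
    w=lambda u,v:(lambda z:toS(ray(c,u,v,z)))(brentq(lambda z:(lambda a:a[2]-.0751-a[0]*np.tan(np.radians(15)))(toS(ray(c,u,v,z))),.05,.16))
                                              ~~~~~~^^^^^^^^^^^^^^^^^^^^^^^^^^^^^^^^^^^^^^^^^^^^^^^^^^^^^^^^^^^^^^^^^^^^^^^^^^^^^^^^^^^^^^^
    r = _zeros._brentq(f, a, b, xtol, rtol, maxiter, args, full_output, disp)
ValueError: f(a) and f(b) must have different signs
```

```bash
sed -i '/200<s/d;/^for s,e/d' key.py; python3 key.py
```

```text
pred [280.58890359 143.9931767 ]
[-0.     0.    -0.001] [0.06   0.0014 0.0893] [ 0.43  0.15 -0.45  1.85  0.1   0.9  -1.67]
```

View pics/k1.png

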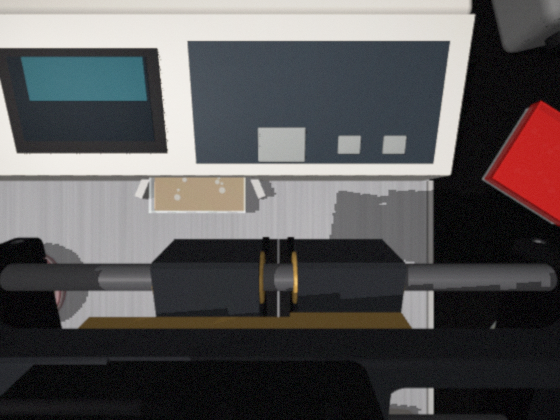

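The picture shows the dish home between the jaws at (198,195), and START at (281,144) exactly where predicted. I'll hover 12 mm off it, then press in small steps.

step_arm(deltas=[[[0,0,0,0.03,0.001,0,0],[0,0,0,0.06,0.001,0.02,0],[0,0,0,0.06,0.001,0.06,0],[0,0,0,0.06,0.001,0.085,0],[0,0,0,0.06,0.001,0.089,0],[0,0,0,0.06,0.001,0.089,0]]])

```text
time: 20.72
ee_pos: [0.6657, -0.0546, 0.1157]
eef_rot: [0.991, -0.017, 0.131, 0.002]
ft_force: [0.2, 0.0, 0.0]
width: 0.0004
grip_force: 0.0
```

step_arm(deltas=[[[0,0,0,0,0,0.004,0],[0,0,0,0,0,0.008,0],[0,0,0,0,0,0.01,0],[0,0,0,0,0,0.011,0],[0,0,0,0,0,0.011,0]]])

```text
time: 21.35
ee_pos: [0.6682, -0.0553, 0.1045]
eef_rot: [0.991, -0.017, 0.131, 0.002]
ft_force: [-0.6, 0.6, -0.1]
width: 0.0006
grip_force: 0.0
```

step_arm(deltas=[[[0,0,0,0,0,0.0005,0],[0,0,0,0,0,0.001,0],[0,0,0,0,0,0.0015,0],[0,0,0,0,0,0.0015,0]]])

```text
time: 21.85
ee_pos: [0.6686, -0.0553, 0.1032]
eef_rot: [0.991, -0.017, 0.131, 0.002]
ft_force: [-1.1, -0.8, 2.5]
width: 0.0004
grip_force: 1.2
```

Contact is made at 2.5 N.

step_arm(deltas=[[[0,0,0,0,0,0.0005,0],[0,0,0,0,0,0.001,0],[0,0,0,0,0,0.0015,0],[0,0,0,0,0,0.0015,0]]])

```text
time: 22.35
ee_pos: [0.669, -0.0553, 0.1018]
eef_rot: [0.991, -0.017, 0.131, 0.002]
ft_force: [-3.4, -0.5, 4.9]
width: 0.0004
grip_force: 2.7
```

step_arm(deltas=[[[0,0,0,0,0,0.0005,0],[0,0,0,0,0,0.001,0],[0,0,0,0,0,0.001,0]]])

```text
time: 22.72
ee_pos: [0.6691, -0.0553, 0.1014]
eef_rot: [0.991, -0.017, 0.131, 0.002]
ft_force: [-9.1, -0.1, 13.0]
width: 0.0008
grip_force: 7.4
```

Bottomed out at about 15 N. Now I release and retreat.

step_arm(deltas=[[[0,0,0,0,0,-0.002,0],[0,0,0,0,0,-0.01,0],[0,0,0,0,0,-0.05,0],[0,0,0,0,0,-0.1,0],[0,0,0,-0.04,0,-0.12,0],[0,0,0,-0.04,0,-0.12,0],[0,0,0,-0.04,0,-0.12,0]]])

```text
time: 23.6
ee_pos: [0.5997, -0.0531, 0.2063]
eef_rot: [0.991, -0.017, 0.131, 0.002]
ft_force: [0.4, -0.1, -0.2]
width: 0.0006
grip_force: 0.0
```

```bash
python3 dish.py w9
```

```text
rect [-14.9   1.   92.1  31.5  89.8] bbox [-30.8 -45. ] [ 0.7 47.1]
rect [  16.4 -372.2  106.8  103.1   57.8] bbox [ -48.6 -401.1] [  82.8 -301. ]
tcp scanner [-48.9 -86.  206. ] [0.1 0.5 0.9] 23.65
```

View pics/w9.png

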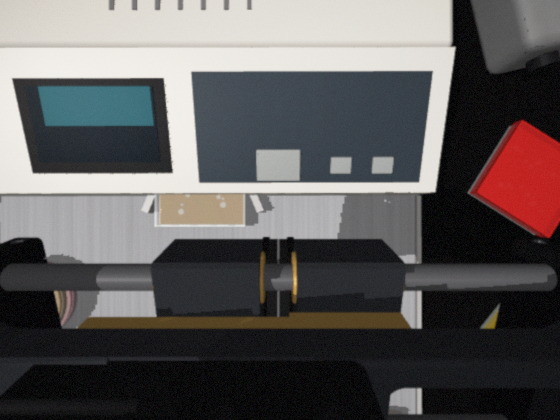

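The dish sits home and square at (200,210), and the START key is free at (278,165). Handing in.

```bash
python3 -c "
from bench import r
print(r.close_job())"
```

```text
the job is handed in; nothing more can be done
None
```

The dish was squared and slid flat along the deck until it met the stop (8 N push), then START was pressed to its end stop and released; I handed the job in at about 24 s, and no verdict came back.

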